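# Kit the power-supply parts into the nested tray

### The job

Load the kit tray for one power-supply board: put the fat capacitor, the ring choke (over its stub), the finned heatsink and the long terminal strip each into the pocket shaped for it, upright and flat on the pocket's floor. Leave the thin capacitor and the short terminal strip standing where they are; they belong to another kit.

Things in the scene. Friction and masses are not known exactly. Their poses are not given: they have to be found in the camera images.
- fat_capacitor: Fat can capacitor, an upright black cylinder 34 mm in diameter, 50 mm tall, aluminium top; about 60 g. Loose, stands on the bench at the start; origin at the centre of its underside, z up.
- choke: Ring-shaped choke (toroid wound with copper wire) lying flat: 50 mm outer diameter (windings up to 51), 26 mm hole, 22 mm tall; about 90 g. Loose, stands on the bench at the start; origin at the centre of its underside, z up. The hole's axis is z.
- heatsink: Finned aluminium heatsink, 50 (own x, along the fins) x 36 (own y) x 28 mm tall, fins upward, gripped across the 36 mm; about 70 g. Loose, stands on the bench at the start; origin at the centre of its underside, z up.
- long_strip: Long black screw terminal strip with six screws in a row, 75 (own x) x 22 (own y) x 25 mm tall; about 50 g. Loose, stands on the bench at the start; origin at the centre of its underside, z up.
- thin_capacitor: Look-alike that stays: thin can capacitor, upright black cylinder 22 mm in diameter, 50 mm tall, aluminium top; about 30 g. Loose, stands on the bench at the start; origin at the centre of its underside, z up.
- short_strip: Look-alike that stays: short black screw terminal strip with three screws, 37.5 (own x) x 22 (own y) x 25 mm tall; about 30 g. Loose, stands on the bench at the start; origin at the centre of its underside, z up.
- nest_capacitor: Fixed grey nest tile, 106 (own x) x 80 (own y) x 10 mm, one of four in a blue tray (their places swap). Origin: centre of its underside, 3 mm above the bench, under the pocket's centre. This one has a plain round pocket, 52 mm in diameter, 7 mm deep, black floor 3 mm above the origin. For the fat capacitor. The tray is 234 x 184 mm, rim 14 mm high; tiles are 110 mm apart in x, 84 in y.
- nest_choke: Fixed grey nest tile, 106 (own x) x 80 (own y) x 10 mm, one of four in a blue tray (their places swap). Origin: centre of its underside, 3 mm above the bench, under the pocket's centre. This one has a wide round pocket, 68 mm in diameter, 7 mm deep, black floor 3 mm above the origin. A stub 8 mm in diameter rises 10 mm from the middle of the floor; the choke goes over it.
- nest_heatsink: Fixed grey nest tile, 106 (own x) x 80 (own y) x 10 mm, one of four in a blue tray (their places swap). Origin: centre of its underside, 3 mm above the bench, under the pocket's centre. This one has a nearly square pocket, 68 (x) x 54 (y) mm, 7 mm deep, black floor 3 mm above the origin. For the heatsink, whose x lies along the tile's x, either way round.
- nest_strip: Fixed grey nest tile, 106 (own x) x 80 (own y) x 10 mm, one of four in a blue tray (their places swap). Origin: centre of its underside, 3 mm above the bench, under the pocket's centre. This one has a long narrow pocket, 94 (x) x 40 (y) mm, 7 mm deep, black floor 3 mm above the origin. For the long terminal strip, whose x lies along the tile's x, either way round.
There are look-alikes about, which are no part of the job. Leave any pink look-alike of the nest_capacitor alone. What is shaped like the long_strip but blue is not meant.

How it is judged:
By the outcome, as a careful person would: the job done as asked, in the order asked, and still so for the second after the job is handed in, with the robot touching nothing.
It also fails if it takes over 96 s, if anything falls off the work surface, if the arm or the gripper's body presses on something with over 40 N, if the wrist force passes 120 N, or if a joint passes its speed limit or range.

### The arm

A 7-joint arm with a two-finger parallel gripper is mounted at the origin on the work surface. World frame = base frame: x ahead of the robot, y to its left, z up, the work surface at z = 0. Lengths are in m, angles in rad, forces in N, time in s.
With the tool pointing down it reaches from about 0.35 to 0.9 m from the base axis. Payload 8.1 kg.
Tool frame: the origin (TCP) lies between the finger pads; the fingertips stand 22 mm ahead of it and the grasp point (between the pads) lies 3 mm ahead of it (arm.tip_reach is the distance from the TCP to the fingertips, in m); z points along the fingers, y is the line along which they close (so a half turn about z gives the same grasp; the last joint's range is limited). The gripper opens to 92 mm and grips with 3 to 60 N. Pads are 19 mm wide; open, the fingers measure 130 mm over their backs; the gripper's body (75 mm by 190 mm) begins 47 mm behind the grasp point.
Start: joints at [-1.25, 0.434, 0.025, 1.573, -0.012, 1.134, -0.075], TCP at [0.257, 0.57, 0.249] pointing down, gripper open.
Joint ranges: [-2.62, 2.62], [-0.44, 2.09], [-1.27, 1.32], [0.08, 2.57], [-1.32, 4.46], [0.12, 2], [-2.74, 2.74]. Speed limits (rad/s): [2.22, 2.22, 3.01, 3.01, 3.14, 3.14, 3.14].

### API

Orientations are given as a rotation vector (axis times angle).
In Python, from cell import telemetry, vision, job, arm gives the robot as it stands. The module is installed in compiled form; this text tells all that it offers.
- The arm moves only by the shell command python3 -m creep 'ROWS' [FORCE]. ROWS is text: rows parted by semicolons, each of 7 numbers parted by spaces: the finger opening in cm, from 0 to 9.18, then the shift along the tool's x, y, z in cm, then the turn, a rotation vector about the tool's x, y, z in degrees. A call has 1 to 5 rows; each row is the pose to reach, as a shift and turn from the pose commanded when the call began, along the tool's axes at that moment; what a row does not reach only later rows make up. A row lasts 1/8 s, in which the tool goes at most 62.5 mm and 10.7 degrees, less where a joint would pass 70% of its speed; a pose out of reach is approached as far as the arm can. A call with a gripper value outside its range is refused whole. The fingers move at their own pace and stop on an object; FORCE is the grip in N (left out, the last holds). Time passes only in rows, so rows that repeat a pose let the fingers close. It gives the time, the measured TCP pose, the force, the opening and the grip force at its end, in the units of the state.
- telemetry.observe(): the state, without advancing time (a new reading comes with each control period).
- vision.get_image(name): name is "scene" or "side" or "wrist"; returns the picture (420x560x3 uint8, red, green, blue); there is no depth.
- vision.camera_info(name): a dict with "fov_y" (degrees; the focal length in pixels is half the picture's height over the tangent of half this angle, whatever the lens; pixels are square), "cx", "cy" (the principal point, pixels), "extrinsics" (4x4, takes a point from camera to world coordinates). Camera axes: x right, y down, z forward; pixel columns grow to the right and rows downward; lengths in m; the calibration is good to about 2 mm. The wrist camera is an equidistant fisheye: a pixel r from the principal point sees the ray r / f radians off the axis. A picture is of the moment at which its call begins: read the wrist's pose just before it. camera_info takes no time and is no camera call; for the wrist camera it gives the pose at the moment of the call.
- job.sign_off(): hands the job in; it is judged then, once.
The state is a dict: "clock": time; "joints": joint angles; "dq": joint speeds; "joint_efforts": joint torques, N m; "position": TCP position; "ee_rot": TCP orientation; "force": force on the tool from outside, world axes, zero at the start; "ft_torque": the same for the moment, N m; "width": opening from 0.0 (shut) to 1.0 (fully open); "gripper_force": force on a finger pad.
Only numpy, scipy, OpenCV 4.12 (cv2) and the standard library are available. Lean on these libraries where they do the work, as an engineer would, in place of code of your own. Each camera call takes 0.05 s, during which the arm holds its last target. There are 200 camera calls.

## Working session

There is one attempt and no reset: what is moved stays moved. The work goes in short steps, Python scripts to look and compute and a shell command to move; the robot and the scene stay as the last step left them, time stands still between calls to the robot, and variables do not carry over. Pictures are saved under pics/ and viewed, at most 14 in all, crops included, and the job is handed in when it is done.

```bash
mkdir -p pics; python3 - <<'E'
from cell import telemetry, vision
import cv2,numpy as np
s=telemetry.observe();print(s['clock'],s['position'],s['ee_rot'],s['width'])
for n in ['scene','side','wrist']:
    i=vision.camera_info(n);print(n,i['fov_y'],i['cx'],i['cy'],np.round(i['extrinsics'],3).tolist())
    im=vision.get_image(n);cv2.imwrite(f'pics/{n}0.png',im[...,::-1])
E
```

```text
0.0 [0.25687883 0.56926123 0.24797173] [-6.60792630e-01 -3.07113943e+00  2.35865222e-03] 0.9974210075291614
scene 55.03079264746278 277.12773097221304 209.9957145559714 [[0.719, 0.483, -0.5, 1.031], [0.695, -0.482, 0.534, -0.478], [0.017, -0.731, -0.682, 0.685], [0.0, 0.0, 0.0, 1.0]]
side 54.82274449765554 276.4911670844265 208.9988662351731 [[0.767, -0.356, 0.534, 0.123], [-0.641, -0.422, 0.641, -0.508], [-0.003, -0.834, -0.552, 0.5], [0.0, 0.0, 0.0, 1.0]]
wrist 65.70646984690485 278.0063637869476 212.72419977805353 [[0.412, 0.873, 0.26, 0.185], [0.911, -0.394, -0.12, 0.601], [-0.002, 0.286, -0.958, 0.384], [0.0, 0.0, 0.0, 1.0]]
```

View pics/scene0.png

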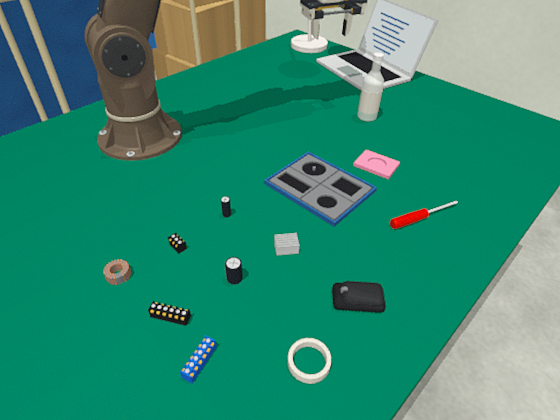

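View pics/side0.png

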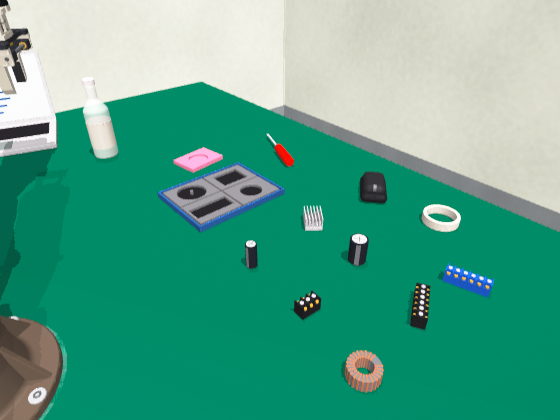

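The scene view shows the fat capacitor at (234,270) and the thin one, which stays, at (226,206). The choke is at (117,271) and the heatsink at (287,243). The long black strip with 6 screws is at (170,313), the short one at (177,242) and the blue decoy at (199,358). The tray is around (320,187), with the choke nest at (314,169), strip nest (295,183), heatsink nest (347,186) and capacitor nest (327,201). The pink look-alike nest is at (377,163).

```bash
cat > h.py <<'E'
import cv2,numpy as np
from cell import telemetry, vision
from scipy.spatial.transform import Rotation as R
def get(n,save=None):
    i=vision.camera_info(n); im=vision.get_image(n)
    if save: cv2.imwrite(f'pics/{save}.png',im[...,::-1])
    return im,i
def cast(uv,i,z,fish=False):
    uv=np.atleast_2d(uv).astype(float); f=210/np.tan(np.radians(i['fov_y'])/2)
    d=(uv-[i['cx'],i['cy']])/f
    if fish:
        r=np.linalg.norm(d,axis=1)+1e-9; d=np.c_[d*(np.sin(r)/r)[:,None],np.cos(r)]
    else: d=np.c_[d,np.ones(len(d))]
    E=np.array(i['extrinsics']); w=d@E[:3,:3].T; o=E[:3,3]
    return (o+w*((z-o[2])/w[:,2])[:,None])[:,:2]
def nongreen(im):
    h=cv2.cvtColor(im,cv2.COLOR_RGB2HSV)
    g=(h[...,0]>65)&(h[...,0]<92)&(h[...,1]>120)
    return (~g).astype(np.uint8)
def comp(m,seed,rad=6):
    n,l=cv2.connectedComponents(m.astype(np.uint8)); x,y=seed
    p=l[y-rad:y+rad+1,x-rad:x+rad+1]; p=p[p>0]
    return l==np.bincount(p).argmax()
def pts(m): y,x=np.nonzero(m); return np.c_[x,y]
def rect(P):
    (c,s,a)=cv2.minAreaRect((P*1000).astype(np.float32))
    if s[0]<s[1]: s=s[::-1]; a+=90
    return np.round(c,1),np.round(s,1),round((a+90)%180-90,1)
E
cat > m1.py <<'E'
from h import *
seeds={'scene':dict(fat=(234,270),thin=(226,206),choke=(106,271),heat=(287,243),long=(170,313),short=(177,242),tray=(272,185)),
'side':dict(fat=(358,250),thin=(251,255),choke=(350,371),heat=(313,218),long=(421,305),short=(308,304),tray=(170,197))}
for n in seeds:
    im=cv2.imread(f'pics/{n}0.png')[...,::-1].copy(); i=vision.camera_info(n); m=nongreen(im); v=im.max(2)
    for k,s in seeds[n].items():
        c=comp(m,s)
        if k in('fat','thin'):
            P=pts(c&(im.min(2)>120)); P=P[P[:,1]<s[1]+(0 if k=='fat' else 0)]
            print(n,k,rect(cast(P,i,.05)))
        elif k in('long','short'): print(n,k,c.sum(),rect(cast(pts(c&(v>110)),i,.026)))
        elif k=='tray': print(n,k,rect(cast(pts(c),i,.014)))
        elif k=='heat': print(n,k,rect(cast(pts(c),i,.02)))
        else: print(n,k,rect(cast(pts(c),i,.015)))
E
python3 m1.py
```

```text
scene fat (array([ 611.4, -156.7]), array([28.3, 25.9]), 44.8)
scene thin (array([451. , -41.5]), array([16.8, 14.3]), 45.1)
scene choke (array([ 433.1, -322.9]), array([70.8, 51.1]), -13.6)
scene heat (array([633.6, -21. ]), array([63.9, 56.4]), -37.7)
scene long 605 (array([ 595.1, -306.9]), array([71.9, 24.6]), 29.6)
scene short 218 (array([ 454.6, -189.4]), array([36.6, 23. ]), -2.7)
scene tray (array([549.5, 196.3]), array([242.1, 196.5]), 1.2)
side fat (array([ 603.2, -162.1]), array([45.4, 25.2]), 41.3)
side thin (array([451.5, -40.4]), array([17.2, 16.4]), 49.9)
side choke (array([ 428.3, -323.7]), array([65.9, 50.5]), 30.4)
side heat (array([625., -23.]), array([91.4, 41.7]), 49.9)
side long 668 (array([ 590. , -304.2]), array([72.5, 21.5]), 29.8)
side short 468 (array([ 450.9, -191.8]), array([36. , 24.7]), -3.0)
side tray (array([541. , 193.2]), array([243. , 201.5]), 1.1)
```

```bash
cat >> h.py <<'E'
def go(x,y,z,yaw):
    """print shift (cm) along tool axes and turn (deg) to pose; yaw=world angle of the closing line, deg"""
    s=telemetry.observe(); M=R.from_rotvec(s['ee_rot']).as_matrix(); p=np.array(s['position'])
    cur=np.degrees(np.arctan2(M[1,1],M[0,1])); d=(yaw-cur+90)%180-90; t=np.radians(cur+d)
    Y=np.array([np.cos(t),np.sin(t),0]); Z=np.array([0,0,-1.]); T=np.c_[np.cross(Y,Z),Y,Z]
    print('shift',np.round(100*M.T@(np.array([x,y,z])-p),2),'turn',np.round(np.degrees(R.from_matrix(M.T@T).as_rotvec()),1),'cur',np.round(p,4),round(cur,1),'j7',round(s['joints'][6],2),'t',s['clock'])
E
python3 - <<'E'
from h import *
i=vision.camera_info('scene')
for n,uv in dict(choke=(314,169),strip=(295,183),heat=(347,186),cap=(327,201),pink=(377,163),bottle=(369,116),laptop=(370,85)).items(): print(n,cast(uv,i,.008))
go(.50,.16,.26,90)
E
```

```text
choke [[0.49146115 0.24419123]]
strip [[0.49545424 0.16132406]]
heat [[0.60082335 0.24964756]]
cap [[0.60091626 0.16546119]]
pink [[0.59932558 0.39285569]]
bottle [[0.43312491 0.59500072]]
laptop [[0.3056712  0.78685635]]
shift [-39.   -27.32  -1.15] turn [ -0.1  -0.  -24.3] cur [0.2569 0.5694 0.2482] 65.7 j7 -0.08 t 0.15
```

```bash
python3 -m creep '9 -5 -3.5 0 0 0 0; 9 -10 -7 0 0 0 -6; 9 -15 -10.5 0 0 0 -12; 9 -19.5 -13.7 0 0 0 -18; 9 -24.5 -17.2 -0.5 0 0 -24.3'; python3 - <<'E'
from h import *
go(.50,.16,.26,90)
E
```

```text
clock: 0.78
position: [0.4099, 0.3105, 0.2535]
ee_rot: [0.007, -3.141, 0.0]
force: [0.0, 1.2, 0.2]
width: 0.983
gripper_force: 0.0
shift [ -8.94 -15.09  -0.65] turn [-0.  -0.   0.3] cur [0.4099 0.3105 0.2535] 90.3 j7 0.83 t 0.775
```

```bash
python3 -m creep '9 -3 -5 -0.3 0 0 0; 9 -6 -10 -0.6 0 0 0; 9 -9 -14 -0.6 0 0 0; 9 -9 -14 -0.6 0 0 0'; python3 - <<'E'
from h import *
im,i=get('wrist','w1')
go(.61,-.157,.16,45)
E
```

```text
clock: 1.27
position: [0.5017, 0.1677, 0.2597]
ee_rot: [0.011, 3.141, -0.003]
force: [-0.3, 0.6, -0.3]
width: 0.982
gripper_force: 0.0
shift [-11.09 -32.69   9.97] turn [-0.   0.  44.8] cur [0.5004 0.1703 0.2595] 89.8 j7 1.18 t 1.325
```

View pics/w1.png

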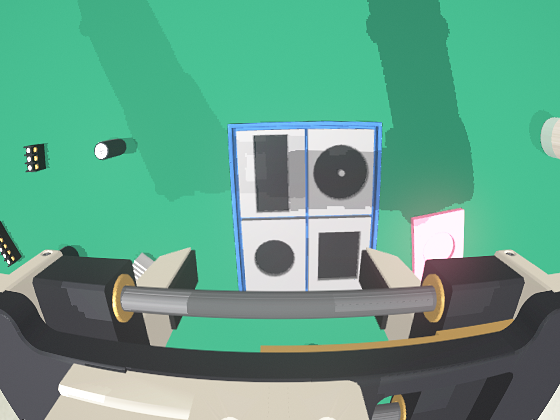

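The wrist view shows the whole tray, with its cross gap at (306,217). The pockets are strip (270,173), choke (341,172) with a stub, capacitor (274,257) and heatsink (339,256). I'll locate them now.

```bash
python3 - <<'E'
from h import *
im=cv2.imread('pics/w1.png'); i=vision.camera_info('wrist')
m=im.max(2)<95
c={}
for n,s in dict(strip=(270,173),choke=(335,165),cap=(274,257),heat=(339,256)).items():
    k=comp(m,s); P=pts(k); hull=cv2.convexHull(P.astype(np.int32))[:,0]
    print(n,k.sum(),rect(cast(P,i,.013)),rect(cast(P,i,.006))); 
h=cv2.cvtColor(im,cv2.COLOR_BGR2HSV); b=((abs(h[...,0].astype(int)-108)<12)&(h[...,1]>110)); b[300:]=0; b[:,:200]=0;b[:,400:]=0
P=pts(comp(b,(306,127))); 
W=cast(P,i,.014); print('blue',W.min(0),W.max(0))
print('stub top',cast((341,173),i,.016),'cross',cast((306,217),i,.013))
# side edges direction
for row in (140,170,200): 
    r=np.nonzero(b[row])[0]; print(row,r.min(),r.max(),cast([(r.min(),row),(r.max(),row)],i,.014).round(4).tolist())
E
```

```text
strip 1299 (array([487.2, 161.4]), array([88.8, 37.9]), 1.7) (array([488.4, 161.3]), array([90.4, 38.6]), 1.7)
choke 2131 (array([486.1, 242.9]), array([62.5, 61.3]), 76.1) (array([487.2, 244.2]), array([63.6, 62.4]), 76.1)
cap 965 (array([595.1, 163.5]), array([47.4, 44.5]), 89.8) (array([598.3, 163.4]), array([48.2, 45.3]), 89.8)
heat 1720 (array([592.3, 245.3]), array([62.2, 49.4]), 0.6) (array([595.4, 246.7]), array([63.3, 50.3]), 0.6)
blue [0.42759735 0.11204806] [0.64171606 0.29266356]
stub top [[0.48646136 0.24360454]] cross [[0.54135047 0.20390525]]
140 228 381 [[0.4482, 0.1125], [0.4489, 0.2879]]
170 230 380 [[0.4827, 0.1132], [0.4834, 0.2897]]
200 232 379 [[0.5192, 0.1139], [0.5198, 0.2916]]
```

```bash
python3 -m creep '9 -2 -5.8 1 0 0 0; 9 -4 -11.7 2 0 0 0; 9 -6 -17.5 4 0 0 0; 9 -8 -23.2 6 0 0 0; 9 -10 -29 8 0 0 0'; python3 -m creep '9 -1 -3.7 2 0 0 0; 9 -1 -3.7 2 0 0 0; 9 -1 -3.7 2 0 0 0;9 -1 -3.7 2 0 0 0' ;python3 - <<'E'
from h import *
for n,S in dict(scene=dict(strip=(295,183),choke=(308,168),heat=(347,186),cap=(327,201)),side=dict(strip=(211,208),choke=(184,192),heat=(230,177),cap=(251,190))).items():
    im=cv2.imread(f'pics/{n}0.png'); i=vision.camera_info(n)
    for k,s in S.items():
        c=comp(im.max(2)<75,s,3); print(n,k,c.sum(),rect(cast(pts(c),i,.0095)))
im,i=get('wrist','w2'); m=nongreen(im); b=(im.min(2)>200)
go(.61,-.157,.036,90)
E
```

```text
clock: 1.95
position: [0.5985, -0.1121, 0.1808]
ee_rot: [-0.005, 3.142, 0.002]
force: [0.5, 0.6, -0.2]
width: 0.982
gripper_force: 0.0
clock: 2.45
position: [0.6083, -0.1472, 0.1621]
ee_rot: [-0.005, 3.141, 0.002]
force: [-0.5, -0.4, -0.6]
width: 0.977
gripper_force: 0.0
scene strip 257 (array([491.4, 159.4]), array([89.2, 32.4]), 1.7)
scene choke 205 (array([490.1, 243.8]), array([63.9, 50.2]), 45.2)
scene heat 262 (array([599.8, 245.9]), array([63. , 45.2]), 1.1)
scene cap 173 (array([601., 161.]), array([46. , 41.5]), 6.5)
side strip 283 (array([490.8, 159.5]), array([87.6, 28.5]), 1.2)
side choke 231 (array([489.8, 243.1]), array([62.4, 49.7]), -40.2)
side heat 193 (array([599.4, 245.8]), array([59.9, 39.9]), 1.0)
side cap 128 (array([601.3, 160.5]), array([47.2, 32.1]), -40.2)
shift [-0.15 -0.96 12.62] turn [0.  0.1 0.2] cur [ 0.6083 -0.1475  0.1622] 90.2 j7 1.85 t 2.5
```

View pics/w2.png

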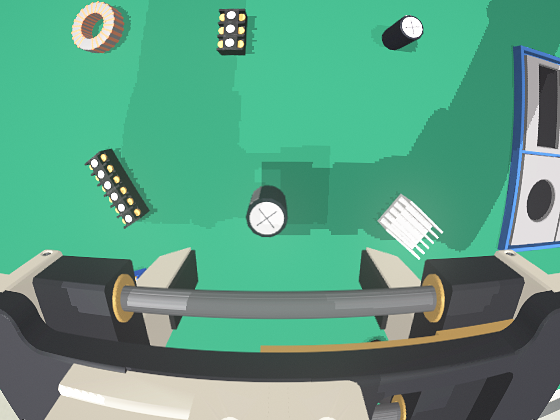

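The wrist view shows the fat capacitor's aluminium top (34 mm, wider than the thin can's at (412,28)) at (266,217). The heatsink is at (410,225), the long strip at (118,188), the short strip at (232,32) and the choke at (98,27).

```bash
python3 - <<'E'
from h import *
im=cv2.imread('pics/w2.png'); i=vision.camera_info('wrist'); m=nongreen(im[...,::-1].copy())
w=comp((im.min(2)>170),(258,222),4); print('fat',rect(cast(pts(cv2.morphologyEx(w.astype(np.uint8),cv2.MORPH_CLOSE,np.ones((7,7)))),i,.05,True)))
h=comp(m,(400,215)); P=pts(h&(im.min(2)>150)); print('heat',rect(cast(P,i,.028,True)),rect(cast(pts(h),i,.014,True)))
l=comp(m,(118,188)); P=pts(l&(im.max(2)>140)); print('long',rect(cast(P,i,.025,True)))
c=comp(m,(85,20)); print('choke',rect(cast(pts(c),i,.011,True)))
print('thin',cast((411,28),i,.05,True))
E
```

```text
fat (array([ 608. , -157.2]), array([26.5, 26. ]), -89.8)
heat (array([624.1, -24. ]), array([63. , 36.4]), 51.4) (array([628.6, -17.9]), array([67.3, 39.5]), 51.5)
long (array([ 588.6, -303.7]), array([75.2, 26. ]), 30.1)
choke (array([ 427.5, -324.2]), array([65.6, 51.4]), 63.5)
thin [[ 0.45035662 -0.04275823]]
```

```bash
python3 -m creep '8 0 -0.95 2 0 0 0; 7 0 -0.95 7 0 0 0; 6.5 0 -0.95 11 0 0 0; 6 0 -0.95 12.7 0 0 0; 5 0 -0.95 12.7 0 0 0' 20; python3 -m creep '2.5 0 0 0 0 0 0;2.5 0 0 0 0 0 0;2.5 0 0 0 0 0 0;2.5 0 0 0 0 0 0' 20; python3 - <<'E'
from h import *
go(.601,.1607,.2,90); go(.601,.1607,.043,90)
E
```

```text
clock: 3.12
position: [0.6078, -0.1584, 0.0343]
ee_rot: [0.002, -3.141, -0.001]
force: [0.6, 0.4, 0.2]
width: 0.59
gripper_force: 0.0
clock: 3.62
position: [0.609, -0.1592, 0.0361]
ee_rot: [-0.0, 3.139, -0.0]
force: [-1.4, 0.7, 5.9]
width: 0.366
gripper_force: 20.0
shift [  0.75  31.99 -16.4 ] turn [-0.   0.2  0. ] cur [ 0.609  -0.1592  0.0361] 90.0 j7 1.9 t 3.625
shift [ 0.79 31.99 -0.7 ] turn [-0.   0.2  0. ] cur [ 0.609  -0.1592  0.0361] 90.0 j7 1.9 t 3.625
```

```bash
python3 -m creep '2.5 0 0 -4 0 0 0; 2.5 0.1 3 -8 0 0 0; 2.5 0.3 9 -8 0 0 0; 2.5 0.4 15 -8 0 0 0; 2.5 0.5 21 -8 0 0 0' ; python3 -m creep '2.5 0.1 5 0 0 0 0; 2.5 0.2 9 0 0 0 0; 2.5 0.3 11 1 0 0 0; 2.5 0.3 11 2 0 0 0; 2.5 0.3 11 2 0 0 0'; python3 - <<'E'
from h import *
go(.601,.1607,.043,91.2)
print(telemetry.observe()['width'])
get('wrist','w3')
E
```

```text
clock: 4.25
position: [0.6029, 0.0526, 0.1154]
ee_rot: [0.0, 3.14, 0.001]
force: [0.8, -0.3, -0.9]
width: 0.369
gripper_force: 20.0
clock: 4.88
position: [0.5993, 0.158, 0.0933]
ee_rot: [-0.004, -3.14, 0.003]
force: [0.3, -1.2, -0.4]
width: 0.367
gripper_force: 20.0
shift [-0.18  0.28  5.03] turn [-0.1 -0.1 -1.3] cur [0.5993 0.158  0.0933] 89.9 j7 1.36 t 4.875
0.36725605247747684
```

View pics/w3.png

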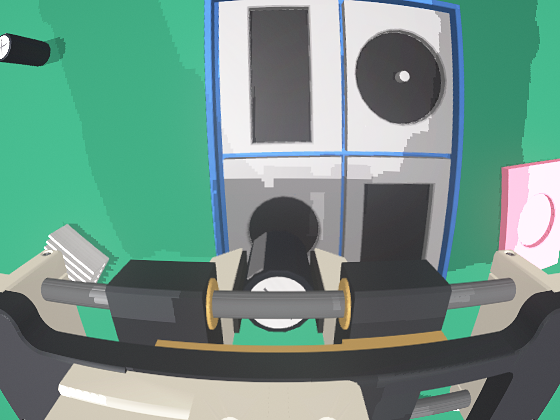

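The capacitor is held upright over its round pocket at (283,225); the choke's stub is at (403,76).

```bash
python3 -m creep '2.5 -0.18 0.28 2 0 0 0; 2.5 -0.18 0.28 4 0 0 0; 2.5 -0.18 0.28 4.7 0 0 0; 2.5 -0.18 0.28 5.05 0 0 0; 2.5 -0.18 0.28 5.05 0 0 0'; python3 - <<'E'
from h import *
im=cv2.imread('pics/w3.png'); i=vision.camera_info('wrist')
go(.601,.1607,.0425,90)
E
```

```text
clock: 5.55
position: [0.6019, 0.1635, 0.0441]
ee_rot: [0.0, 3.141, 0.0]
force: [-0.1, 0.2, 0.1]
width: 0.367
gripper_force: 20.0
shift [ 0.09 -0.28  0.16] turn [ 0.  0. -0.] cur [0.6019 0.1635 0.0441] 90.0 j7 1.37 t 5.55
```

```bash
python3 -m creep '2.5 0.05 -0.2 0.1 0 0 0; 2.5 0.05 -0.2 0.2 0 0 0; 2.5 0.05 -0.2 0.2 0 0 0; 4 0.05 -0.2 0.2 0 0 0; 5.2 0.05 -0.2 0.2 0 0 0'; python3 -m creep '5.6 0 0 0 0 0 0;5.6 0 0 -2 0 0 0;5.6 0 0 -7 0 0 0; 9 0 0 -11 0 0 0;9 0 0 -11 0 0 0'; python3 - <<'E'
from h import *
get('wrist','w4')
go(.440,-.320,.16,90)
E
```

```text
clock: 6.18
position: [0.6012, 0.1618, 0.0421]
ee_rot: [-0.0, 3.141, 0.0]
force: [-0.5, 0.4, -0.1]
width: 0.498
gripper_force: 0.0
clock: 6.8
position: [0.6032, 0.1622, 0.1556]
ee_rot: [-0.0, 3.136, 0.003]
force: [-0.2, -0.3, 0.1]
width: 0.785
gripper_force: 0.0
shift [ 16.21 -48.19  -0.76] turn [0.1 0.2 0. ] cur [0.602  0.162  0.1535] 90.0 j7 1.35 t 6.85
```

View pics/w4.png

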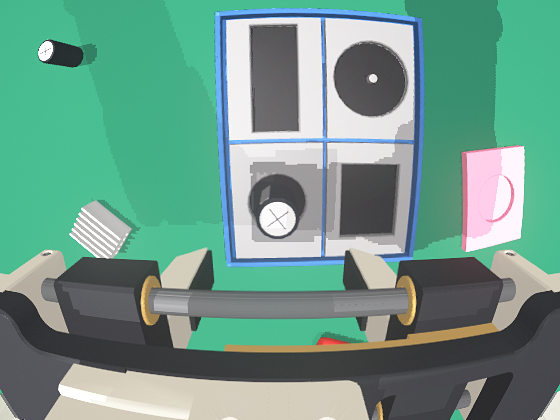

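The fat capacitor stands upright in its pocket, its top at (277,217). Next is the choke.

```bash
python3 -m creep '9 2 -5.8 0 0 0 0; 9 4 -11.6 0 0 0 0; 9 6 -17.4 0 0 0 0; 9 8 -23.2 0 0 0 0; 9 10 -29 0 0 0 0'; python3 - <<'E'
from h import *
im=cv2.imread('pics/w4.png'); i=None
go(.430,-.323,.15,90)
E
```

```text
clock: 7.48
position: [0.4996, -0.1298, 0.1509]
ee_rot: [0.001, -3.14, -0.0]
force: [0.5, -0.9, -0.3]
width: 0.979
gripper_force: 0.0
shift [  6.97 -19.31   0.1 ] turn [ 0.  -0.1  0. ] cur [ 0.4996 -0.1298  0.1509] 90.0 j7 1.86 t 7.475
```

```bash
python3 -m creep '9 2 -5.6 0 0 0 0; 9 4 -11.2 0 0 0 0; 9 6 -16.5 0 0 0 0; 9 7 -19.3 0 0 0 0; 9 7 -19.3 0 0 0 0'; python3 - <<'E'
from h import *
im,i=get('wrist','w5'); m=nongreen(im); m[:110]=0
n,l,st,ce=cv2.connectedComponentsWithStats(m)
for k in range(1,n):
    if 300<st[k,4]<9000: print(st[k],ce[k].round(), rect(cast(pts(l==k),i,.011,True)))
go(.430,-.323,.035,90)
E
```

```text
clock: 8.1
position: [0.4291, -0.3237, 0.1508]
ee_rot: [-0.007, -3.139, 0.0]
force: [0.0, -0.7, 0.1]
width: 0.982
gripper_force: 0.0
[ 250  178   60   63 2445] [279. 209.] (array([ 429.3, -322.9]), array([55.5, 52.9]), -13.7)
[ 403  209   36   46 1243] [420. 232.] (array([ 452.7, -186.7]), array([45.7, 34.7]), -2.3)
[517 214  39  33 772] [536. 230.] (array([454.4, -23.3]), array([80.5, 24.9]), 69.1)
shift [-0.02 -0.14 11.58] turn [ 0.1 -0.1 -0.1] cur [ 0.4301 -0.3217  0.1508] 89.9 j7 2.27 t 8.15
```

View pics/w5.png

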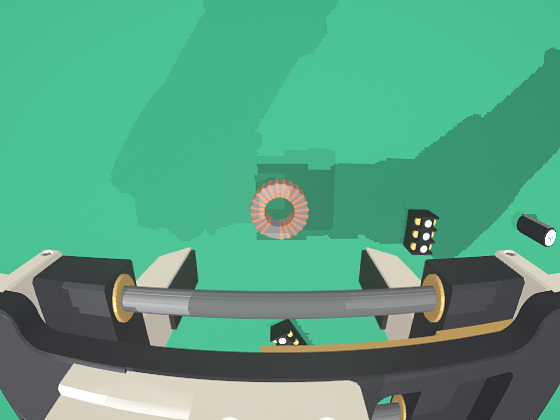

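The choke is at (279,209), directly below the tool, with the short strip at (420,232) well clear.

```bash
python3 -m creep '9 0 -0.1 5 0 0 0; 8 0 -0.1 9 0 0 0; 7.5 0 -0.1 11 0 0 0; 7 0 -0.1 11.9 0 0 0; 6 0 -0.1 11.9 0 0 0' 25; python3 -m creep '4 0 0 0 0 0 0;4 0 0 0 0 0 0;4 0 0 0 0 0 0' 25; python3 - <<'E'
from h import *
go(.49,.2435,.0385,91.2)
E
```

```text
clock: 8.78
position: [0.4314, -0.3214, 0.0326]
ee_rot: [0.002, -3.141, -0.001]
force: [-0.1, -0.3, -0.3]
width: 0.701
gripper_force: 0.0
clock: 9.15
position: [0.4319, -0.3225, 0.0338]
ee_rot: [-0.0, 3.14, -0.001]
force: [0.4, 1.0, 5.4]
width: 0.541
gripper_force: 25.0
shift [-5.83 56.6  -0.49] turn [-0.   0.1 -1.2] cur [ 0.4319 -0.3225  0.0338] 90.0 j7 2.34 t 9.15
```

```bash
python3 -m creep '4 0 0 -5 0 0 0; 4 -0.2 2 -10.5 0 0 0; 4 -0.8 8 -12 0 0 0; 4 -1.4 14 -12 0 0 0; 4 -2 20 -12 0 0 0'; python3 -m creep '4 -0.6 6 0 0 0 0; 4 -1.2 12 0 0 0 0; 4 -1.8 18 0 0 0 0; 4 -2.4 24 0 0 0 0; 4 -3 30 0 0 0 0';  python3 - <<'E'
from h import *
go(.49,.2435,.10,91.2); print(telemetry.observe()['width'])
E
```

```text
clock: 9.78
position: [0.4513, -0.1206, 0.1536]
ee_rot: [0.0, 3.14, 0.0]
force: [1.4, 0.2, -2.0]
width: 0.538
gripper_force: 25.0
clock: 10.4
position: [0.4811, 0.1795, 0.1533]
ee_rot: [0.0, 3.141, 0.0]
force: [1.5, -0.2, -0.7]
width: 0.537
gripper_force: 25.0
shift [-0.89  6.4   5.33] turn [ 0.   0.  -1.2] cur [0.4811 0.1795 0.1533] 90.0 j7 1.2 t 10.4
0.5372296820280503
```

```bash
python3 -m creep '4 -0.8 5 2 0 0 0; 4 -0.9 6.3 5 0 0 0; 4 -0.9 6.3 7 0 0 0; 4 -0.9 6.3 7 0 0 0'; python3 - <<'E'
from h import *
im,i=get('wrist','w6'); go(.49,.2435,.039,90)
E
```

```text
clock: 10.9
position: [0.489, 0.24, 0.0818]
ee_rot: [0.001, -3.139, 0.003]
force: [-0.6, -0.4, -1.8]
width: 0.538
gripper_force: 25.0
shift [-0.02  0.34  4.39] turn [-0.1 -0.1 -0. ] cur [0.4898 0.2402 0.0829] 90.0 j7 1.13 t 10.95
```

View pics/w6.png

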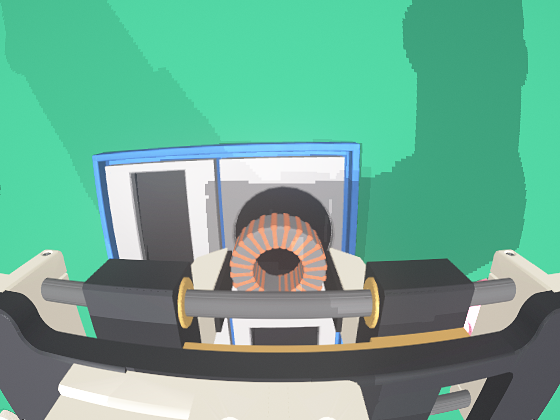

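The choke is held level over its pocket at (283,220). Lowering it.

```bash
python3 -m creep '4 -0.2 0.3 2 0 0 0; 4 -0.2 0.3 3.3 0 0 0; 4 -0.2 0.3 4 0 0 0; 4 -0.2 0.3 4.35 0 0 0; 4 -0.2 0.3 4.35 0 0 0'; python3 - <<'E'
from h import *
go(.4925,.2435,.039,90)
E
```

```text
clock: 11.58
position: [0.4923, 0.2436, 0.0399]
ee_rot: [0.0, 3.141, 0.0]
force: [0.9, 0.3, -1.1]
width: 0.54
gripper_force: 25.0
shift [-0.02 -0.01  0.09] turn [ 0.  0. -0.] cur [0.4923 0.2436 0.0399] 90.0 j7 1.14 t 11.575
```

```bash
python3 -m creep '4 0 0 0.1 0 0 0; 4 0 0 0.1 0 0 0; 6 0 0 0.1 0 0 0; 6.2 0 0 0 0 0 0; 6.2 0 0 -3 0 0 0'; python3 -m creep '7 0 0 -5 0 0 0;8 -3 -4 -9 0 0 0;9 -6 -9 -11 0 0 0; 9 -9 -14 -11 0 0 0;9 -12 -19 -11 0 0 0'; python3 - <<'E'
from h import *
im,i=get('wrist','w7')
go(.630,-.020,.16,90)
E
```

```text
clock: 12.2
position: [0.4909, 0.243, 0.0684]
ee_rot: [0.0, -3.138, 0.003]
force: [0.9, 1.1, 0.0]
width: 0.675
gripper_force: 0.0
clock: 12.82
position: [0.6132, 0.0522, 0.1802]
ee_rot: [-0.001, 3.14, 0.001]
force: [-0.4, 0.2, -0.4]
width: 0.98
gripper_force: 0.0
shift [-1.39 -6.19  2.07] turn [-0.3  0.2 -0.5] cur [0.6166 0.0421 0.1803] 89.5 j7 1.52 t 12.875
```

View pics/w7.png

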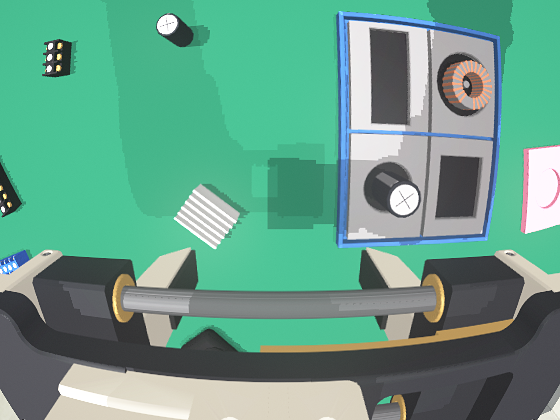

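The choke sits flat over its stub, which shows in the hole at (466,86). The heatsink is at (207,216), with its fins running from upper left to lower right in the image (about 50° in world). I'll turn to grip across the fins.

```bash
python3 -m creep '9 -0.5 -2 0.5 0 0 -10; 9 -1 -4 1 0 0 -20; 9 -1.4 -6.2 2 0 0 -30; 9 -1.4 -6.2 2 0 0 -40; 9 -1.4 -6.2 2 0 0 -50.5'; python3 -m creep '9 0 0 0 0 0 0; 9 0 0 0 0 0 0'; python3 - <<'E'
from h import *
im,i=get('wrist','w8'); m=nongreen(im); m[:100]=0; m[265:]=0
n,l,st,ce=cv2.connectedComponentsWithStats(m)
for k in range(1,n):
    if 300<st[k,4]<9000: print(st[k],ce[k].round(), rect(cast(pts(l==k),i,.014,True)))
go(.63,-.02,.16,140)
E
```

```text
clock: 13.5
position: [0.626, -0.0086, 0.1592]
ee_rot: [1.347, -2.837, -0.0]
force: [-0.6, -0.9, 0.1]
width: 0.979
gripper_force: 0.0
clock: 13.75
position: [0.6261, -0.0082, 0.1595]
ee_rot: [1.335, -2.844, -0.0]
force: [0.5, 0.7, 0.6]
width: 0.979
gripper_force: 0.0
[ 234  169   83   87 5238] [273. 211.] (array([631.7,  -4.7]), array([81.5, 75.6]), 50.2)
[ 360  171  175   94 7902] [466. 233.] (array([478.7, 130.7]), array([238.6, 104.5]), -43.1)
[   6  172   54   69 2066] [ 33. 206.] (array([ 838., -186.]), array([91.9, 76.4]), -28.0)
[151 247  45  18 546] [177. 258.] (array([737.5, -36.6]), array([48.3, 18.2]), -37.7)
[ 23 249 109  16 956] [ 71. 259.] (array([ 841. , -113.8]), array([164.6,  19.4]), -35.9)
shift [ 0.67 -1.05 -0.05] turn [ 0.  -0.   0.3] cur [ 0.6261 -0.0081  0.1595] 140.3 j7 2.38 t 13.8
```

View pics/w8.png

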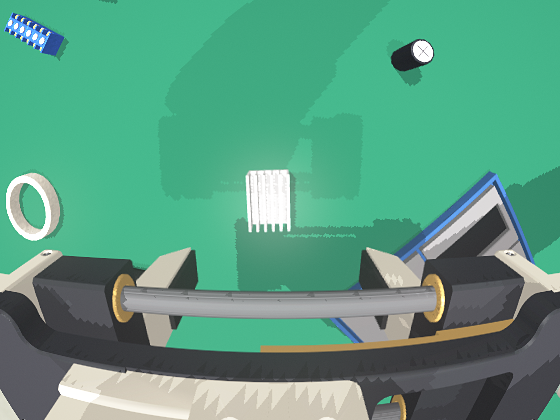

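The heatsink is at (268,201), square to the fingers, with its fins along the image's vertical.

```bash
python3 - <<'E'
from h import *
im=cv2.imread('pics/w8.png'); i=vision.camera_info('wrist')
k=comp(cv2.morphologyEx((im.min(2)>195).astype(np.uint8),cv2.MORPH_CLOSE,np.ones((3,3))),(268,200))
print(k.sum(),rect(pts(k)/1000.),rect(cast(pts(k),i,.02,True)),rect(cast(pts(k),i,.028,True)))
go(.63,-.02,.035,140)
E
```

```text
2442 (array([267.5, 200.5]), array([61., 43.]), -90.0) (array([628.2, -18.9]), array([55.4, 37.5]), 50.8) (array([626.7, -20.4]), array([53.8, 36.4]), 50.8)
shift [ 0.67 -1.05 12.45] turn [ 0.  -0.   0.3] cur [ 0.6261 -0.0081  0.1595] 140.3 j7 2.38 t 13.8
```

```bash
python3 -m creep '8 0.8 -0.85 4 0 0 -0.5; 8 0.8 -0.85 9 0 0 -0.5; 7 0.8 -0.85 11.6 0 0 -0.5; 6 0.8 -0.85 12.6 0 0 -0.5; 5 0.8 -0.85 12.6 0 0 -0.5' 25; python3 -m creep '2.5 0 0 0 0 0 0;2.5 0 0 0 0 0 0;2.5 0 0 0 0 0 0' 25; python3 - <<'E'
from h import *
go(.5996,.2458,.12,91.2)
E
```

```text
clock: 14.42
position: [0.6277, -0.0197, 0.0336]
ee_rot: [1.352, -2.836, 0.0]
force: [-0.3, 0.6, 0.4]
width: 0.596
gripper_force: 0.0
clock: 14.8
position: [0.6285, -0.0198, 0.0348]
ee_rot: [-1.352, 2.834, -0.001]
force: [-0.7, 1.0, 7.4]
width: 0.392
gripper_force: 25.0
shift [-18.83  18.95  -8.52] turn [-0.   0.1 49.8] cur [ 0.6285 -0.0198  0.0348] 141.0 j7 2.4 t 14.8
```

```bash
python3 -m creep '2.5 0 0 -5 0 0 0; 2.5 -1 1 -10.6 0 0 10; 2.5 -5 5 -10.6 0 0 20; 2.5 -9 9 -10.6 0 0 30; 2.5 -13 13 -10.6 0 0 40';  python3 - <<'E'
from h import *
go(.5996,.2458,.10,91.2); print(telemetry.observe()['width'])
E
```

```text
clock: 15.42
position: [0.6081, 0.1646, 0.1401]
ee_rot: [-0.292, 3.127, 0.001]
force: [0.6, 0.1, -0.4]
width: 0.389
gripper_force: 25.0
shift [-0.66  8.14  4.02] turn [0.  0.  9.5] cur [0.6081 0.1646 0.1401] 100.7 j7 1.51 t 15.425
0.38851649737513794
```

```bash
python3 -m creep '2.5 -0.5 5 0 0 0 5; 2.5 -0.66 8.1 0 0 0 9.5; 2.5 -0.66 8.1 2 0 0 9.5; 2.5 -0.66 8.1 4 0 0 9.5; 2.5 -0.66 8.1 5 0 0 9.5';  python3 - <<'E'
from h import *
im,i=get('wrist','w9')
go(.5996,.2458,.0405,91.2)
E
```

```text
clock: 16.05
position: [0.5988, 0.2436, 0.0887]
ee_rot: [0.042, -3.14, 0.001]
force: [-0.1, 0.5, -1.2]
width: 0.387
gripper_force: 25.0
shift [-0.12  0.25  4.73] turn [-0.  -0.1  0.3] cur [0.5985 0.2433 0.0878] 91.5 j7 1.26 t 16.1
```

View pics/w9.png

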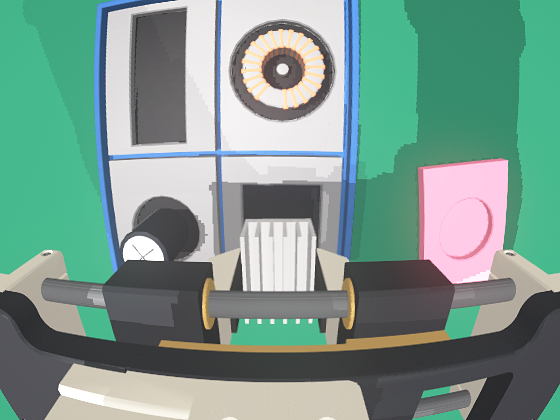

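The heatsink is held square over its pocket at (281,200), and the choke is centred on its stub at (282,69).

```bash
python3 -m creep '2.5 -0.1 0.25 2 0 0 0; 2.5 -0.1 0.25 3.8 0 0 0; 2.5 -0.1 0.25 4.5 0 0 0; 2.5 -0.1 0.25 4.75 0 0 0; 2.5 -0.1 0.25 4.75 0 0 0'; python3 - <<'E'
from h import *
go(.5996,.2458,.0405,91.2); go(.59,-.305,.16,120)
E
```

```text
clock: 16.73
position: [0.6006, 0.2463, 0.0422]
ee_rot: [-0.041, 3.141, 0.0]
force: [0.4, -0.3, -0.9]
width: 0.392
gripper_force: 25.0
shift [ 0.1  -0.04  0.17] turn [0.  0.  0.3] cur [0.6006 0.2463 0.0422] 91.5 j7 1.27 t 16.725
shift [  2.5  -55.08 -11.79] turn [  0.    0.  -28.5] cur [0.6006 0.2463 0.0422] 91.5 j7 1.27 t 16.725
```

```bash
python3 -m creep '2.5 0.1 0 0.15 0 0 0; 2.5 0.1 0 0.15 0 0 0; 4.6 0.1 0 0.15 0 0 0; 4.8 0.1 0 0 0 0 0; 4.8 0.1 0 -3 0 0 0'; python3 -m creep '4.8 0 0 -5 0 0 0; 7 0.2 -4 -9 0 0 0; 9 0.5 -10 -9 0 0 0; 9 0.7 -16 -9 0 0 0; 9 0.9 -22 -9 0 0 0'; python3 -m creep '9 0.3 -6 0 0 0 0; 9 0.6 -12 0 0 0 0; 9 0.8 -18 0 0 0 -9; 9 1 -24 0 0 0 -19; 9 1.2 -30 0 0 0 -28.5'; python3 - <<'E'
from h import *
go(.59,-.305,.16,120)
E
```

```text
clock: 17.35
position: [0.5979, 0.2457, 0.0706]
ee_rot: [0.042, -3.138, 0.003]
force: [0.1, 0.5, 0.4]
width: 0.522
gripper_force: 0.0
clock: 17.98
position: [0.5961, 0.0243, 0.1626]
ee_rot: [-0.042, 3.14, 0.0]
force: [0.7, -0.1, 0.3]
width: 0.909
gripper_force: 0.0
clock: 18.6
position: [0.592, -0.276, 0.1624]
ee_rot: [-0.822, 3.031, -0.0]
force: [0.8, -0.3, 0.3]
width: 0.975
gripper_force: 0.0
shift [ 1.64 -2.4   0.23] turn [-0.   0.   0.3] cur [ 0.592  -0.276   0.1624] 120.3 j7 2.53 t 18.6
```

```bash
python3 -m creep '9 1.6 -2.4 0.2 0 0 0; 9 1.6 -2.4 0.2 0 0 0; 9 1.6 -2.4 0.2 0 0 0'; python3 - <<'E'
from h import *
im,i=get('wrist','w10'); m=nongreen(im); m[:100]=0; m[262:]=0
n,l,st,ce=cv2.connectedComponentsWithStats(m)
for k in range(1,n):
    if 300<st[k,4]<9000:
        P=pts((l==k)&(im.max(2)>150)); print(st[k],ce[k].round(), rect(cast(pts(l==k),i,.0125,True)), rect(cast(P,i,.025,True)) if len(P)>9 else '')
go(.59,-.305,.033,120)
cv2.imwrite('pics/w10c.png',cv2.resize(im[100:300,130:430,::-1],None,fx=2,fy=2))
E
```

```text
clock: 18.98
position: [0.5905, -0.3017, 0.16]
ee_rot: [-0.814, 3.034, 0.002]
force: [0.8, 0.1, -0.2]
width: 0.982
gripper_force: 0.0
[ 431  121   46   47 1176] [453. 143.] (array([ 450.3, -187.2]), array([43.6, 34.6]), -1.8) (array([ 451.9, -191.2]), array([33.1, 23. ]), -2.5)
[ 262  161   27   87 2214] [275. 204.] (array([ 591.1, -304.3]), array([81.2, 23.4]), 29.3) (array([ 589.4, -305.3]), array([70.4, 22.3]), 29.5)
[521 203  39  30 730] [540. 217.] (array([444.8, -24.5]), array([80.4, 24.6]), -75.6) (array([441.6, -11.2]), array([19.2, 17.7]), -22.5)
[154 247  42  15 416] [178. 256.] (array([ 684. , -366.4]), array([44.7, 15. ]), -58.0) (array([ 680.2, -364.4]), array([41.3, 12.2]), -43.0)
[361 247  42  15 415] [378. 256.] (array([ 580.8, -187.8]), array([45., 15.]), -61.9) (array([ 580.4, -192. ]), array([41.3, 12.3]), -75.2)
[ 27 249 105  13 627] [ 68. 258.] (array([ 753.1, -473.1]), array([155.9,  15.6]), -56.4) (array([ 767. , -503.8]), array([61.8, 14.5]), -55.9)
[425 249 105  13 638] [488. 258.] (array([522.7, -74.1]), array([156.6,  15.6]), -63.6) (array([503.2, -46.9]), array([62.5, 14.6]), -64.1)
shift [ 0.28 -0.31 12.7 ] turn [0.  0.  0.1] cur [ 0.5908 -0.301   0.16  ] 120.1 j7 2.57 t 19.025
```

View pics/w10c.png

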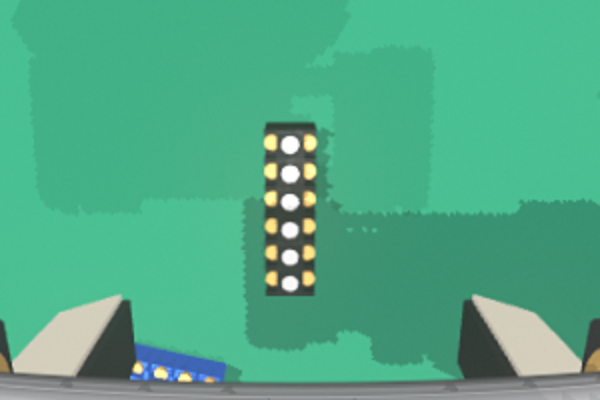

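The crop shows the black strip with six screws at (290,210), lined up with the fingers. The blue decoy is at (180,365), clear of them.

```bash
python3 -m creep '7 0.3 -0.3 4 0 0 0.6; 6 0.3 -0.3 9 0 0 0.6; 5 0.3 -0.3 11.6 0 0 0.6; 4.5 0.3 -0.3 12.7 0 0 0.6; 4.5 0.3 -0.3 12.7 0 0 0.6' 25; python3 -m creep '1 0 0 0 0 0 0;1 0 0 0 0 0 0;1 0 0 0 0 0 0' 25; python3 - <<'E'
from h import *
go(.491,.1595,.12,91.2)
E
```

```text
clock: 19.65
position: [0.5895, -0.306, 0.0331]
ee_rot: [0.8, -3.038, -0.001]
force: [0.4, 0.0, 0.4]
width: 0.508
gripper_force: 0.0
clock: 20.02
position: [0.5896, -0.3072, 0.0339]
ee_rot: [-0.797, 3.038, -0.001]
force: [-0.7, 0.8, 5.6]
width: 0.232
gripper_force: 25.0
shift [-14.34  45.49  -8.64] turn [-0.   0.1 28.2] cur [ 0.5896 -0.3072  0.0339] 119.4 j7 2.58 t 20.025
```

```bash
python3 -m creep '1 0 0 -5 0 0 0; 1 -0.6 2 -10.5 0 0 0; 1 -2.4 7.8 -10.8 0 0 7; 1 -4.2 13.6 -10.8 0 0 14; 1 -6 19.4 -10.8 0 0 21'; python3 - <<'E'
from h import *
go(.491,.1595,.145,91.2)
E
```

```text
clock: 20.65
position: [0.5458, -0.1068, 0.1416]
ee_rot: [-0.224, 3.132, 0.0]
force: [-0.5, -0.2, -1.0]
width: 0.238
gripper_force: 25.0
shift [ 1.64 27.14 -0.34] turn [0.  0.1 7. ] cur [ 0.5458 -0.1068  0.1416] 98.2 j7 1.94 t 20.65
```

```bash
python3 -m creep '1 0.4 6 0 0 0 3; 1 0.8 12 0 0 0 7; 1 1.2 18 0 0 0 7; 1 1.5 23.5 0 0 0 7; 1 1.64 27.1 0 0 0 7'; python3 -m creep '1 0 0 3 0 0 0; 1 0 0 5.5 0 0 0; 1 0 0 5.5 0 0 0'; python3 - <<'E'
from h import *
im,i=get('wrist','w11')
go(.491,.1595,.040,91.2)
E
```

```text
clock: 21.28
position: [0.4894, 0.1602, 0.1414]
ee_rot: [-0.043, 3.141, 0.002]
force: [0.3, -0.0, -1.0]
width: 0.237
gripper_force: 25.0
clock: 21.65
position: [0.4891, 0.1567, 0.085]
ee_rot: [0.039, -3.139, 0.002]
force: [-0.9, 0.2, -1.0]
width: 0.236
gripper_force: 25.0
shift [-0.12  0.26  4.6 ] turn [-0.  -0.1  0.2] cur [0.4899 0.1569 0.086 ] 91.4 j7 1.32 t 21.7
```

View pics/w11.png

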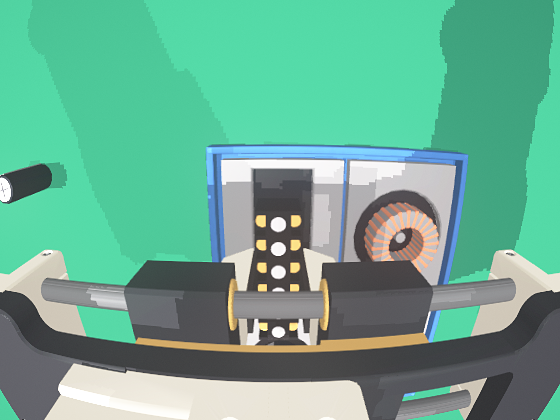

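The strip is held level over its long pocket at (283,200); the gripper is clear of the choke at (400,235).

```bash
python3 -m creep '1 -0.1 0.2 2 0 0 0; 1 -0.1 0.2 3.7 0 0 0; 1 -0.1 0.2 4.4 0 0 0; 1 -0.1 0.2 4.6 0 0 0; 1 -0.1 0.2 4.6 0 0 0'; python3 - <<'E'
from h import *
go(.491,.1595,.040,91.2)
E
```

```text
clock: 22.32
position: [0.4917, 0.1592, 0.0407]
ee_rot: [-0.038, 3.14, 0.001]
force: [-0.3, 0.2, -1.0]
width: 0.234
gripper_force: 25.0
shift [0.07 0.03 0.07] turn [0.  0.1 0.2] cur [0.4917 0.1592 0.0407] 91.4 j7 1.34 t 22.325
```

```bash
python3 -m creep '1 0 0 0.1 0 0 0; 1 0 0 0.1 0 0 0; 3.2 0 0 0.1 0 0 0; 3.4 0 0 0 0 0 0; 3.4 0 0 -3 0 0 0'; python3 -m creep '3.4 0 0 -6 0 0 0; 3.4 0 0 -12 0 0 0; 3.4 0 0 -17 0 0 0; 3.4 4 0 -20 0 0 0; 3.4 4 0 -20 0 0 0'; python3 - <<'E'
from h import *
im,i=get('wrist','w12'); a,_=get('side','s12'); c,_=get('scene','c12')
f=lambda x:cv2.resize(x[...,::-1],(390,292))
B=cv2.resize(a[140:330,140:460,::-1],None,fx=1.25,fy=1.25); C=cv2.resize(c[140:290,100:400,::-1],None,fx=1.3,fy=1.3)
o=np.zeros((540,800,3),np.uint8); w=im[0:290,150:560,::-1]; o[:290,:410]=w; o[290:290+B.shape[0],:B.shape[1]]=B; o[:C.shape[0],410:410+C.shape[1]]=C
cv2.imwrite('pics/fin.png',o)
E
```

```text
clock: 22.95
position: [0.4899, 0.1587, 0.069]
ee_rot: [0.039, -3.138, 0.002]
force: [0.8, -0.6, -1.1]
width: 0.371
gripper_force: 0.0
clock: 23.58
position: [0.4503, 0.1587, 0.2724]
ee_rot: [-0.041, 3.138, 0.004]
force: [1.3, 0.0, -0.4]
width: 0.368
gripper_force: 0.0
```

View pics/fin.png

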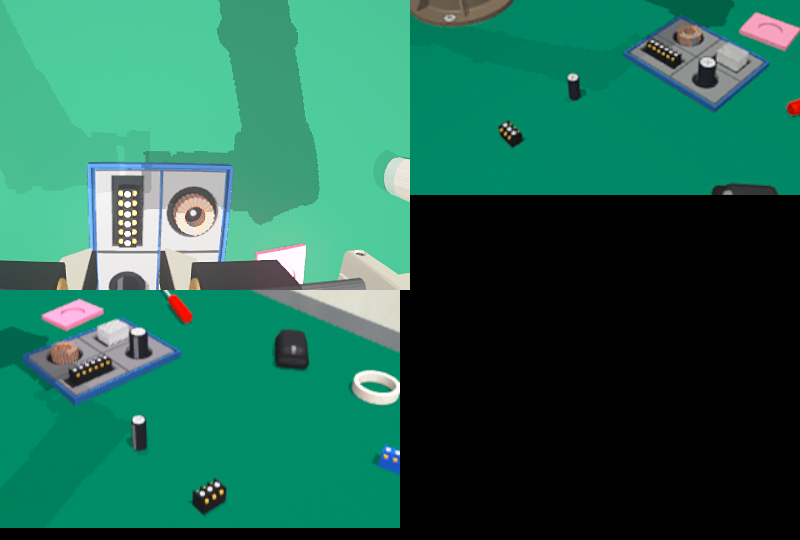

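All four parts sit flat in their pockets: strip (128,215), choke (192,213), heatsink (113,333) and capacitor (138,343). The thin capacitor and short strip stand where they were.

```bash
python3 -m creep '3.4 0 0 0 0 0 0;3.4 0 0 0 0 0 0'; python3 -c "
from cell import job; print(job.sign_off())"
```

```text
clock: 23.98
position: [0.4514, 0.1579, 0.2692]
ee_rot: [0.038, -3.14, 0.002]
force: [-1.0, -1.0, 0.3]
width: 0.368
gripper_force: 0.0
the job is handed in; nothing more can be done
None
```

The job is handed in at about 24 s: the fat capacitor, choke (over its stub), heatsink and long strip each look upright and flat in their own pockets in the final pictures, and the thin capacitor and short strip were not touched.

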